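# Raise the sanding hood's window to its marker tab

### The job

Put your fingertips beneath the lip along the bottom of the sanding hood's clear sliding window and push the window up its rails until the lip is level with the small steel marker tab clamped on the right-hand rail; it is counterweighted and stays where you leave it. Do not pinch or grip the lip, leave the tab and the things standing around and inside the hood where they are, and finish with your hand clear of everything.

Things in the scene. Friction and masses are not known exactly. Their poses are not given: they have to be found in the camera images.
- hood: Fixed sanding hood, plywood cheeks, clear window; 510 mm wide, 490 high, x from -300 to 250. Origin: its centre, on the bench; x to its back, y left, z up. Its front slope leans back 0.70 rad from vertical, away from the robot. Window down: middle of its bottom edge at (-200, 0, 100) mm. A 48 mm high sill stands along the front, front face at x = -244 mm; between sill and lip it is open.
- lip (a point): Aluminium lip, a shelf 360 mm long, 40 deep, 12 thick on the window's bottom edge, standing out to the robot; moves with the window. Origin: its middle. y along it (left), z up the slope (the way it slides), x into the hood, square to the window: free edge 20 mm along -x, window 20 mm along +x, underside (push here) 6 mm along -z. Its top 4 mm is set back 4 mm at the free edge.
- mark (a point): Middle of the marker tab's thickness, at its end next to the lip, 185 mm right of the hood's middle. The tab is a dark steel plate 34 x 34 x 6 mm that stands out from the right-hand rail as the lip does, clamped tight; its height varies. Axes as the lip's: the lip is level with the tab when the lip's origin has z = 0 in this frame.
- sash (a joint): How far the window has been slid up the slope, m: 0 fully down, 0.25 top end stop. Counterweighted: it stays at any height; pushing it takes about 2 to 5 N along the slope. The window with its lip weighs about 0.6 kg, is 366 mm wide and 240 mm long.
- sander: Random-orbit sander standing on the bench beside the hood's front left corner, 120 mm across, 126 mm high, stub 100 mm long to one side. Origin at the centre of its base. To be left alone.
- tape: Tape measure on the bench beside the hood's front right corner, 70 x 36 x 62 mm high. Origin at the centre of its underside. To be left alone.
- sanding_block: Cork sanding block lying inside the hood on its 18 mm floor, 110 x 60 x 35 mm. Origin at the centre of its underside. To be left alone.
- blank: Turned wooden knob blank standing inside the hood on its 18 mm floor, 60 mm across, 115 mm high. Origin at the centre of its base. To be left alone.

How it is judged:
On the way:
1. the fingers push the lip up from beneath to within 40 mm below the tab, or nearer (contact force between the fingers and sash_c3 above 0.3 N and z of lip in the frame of mark above -0.04 m), for 0.1 s.
At the end, for the whole second after the job is handed in: The lip is level with the marker tab to within 12 mm along the slope, and the window is at rest (z of lip in the frame of mark between -0.012 and 0.012 m and velocity of joint sash between -0.01 and 0.01 m/s); the robot touches nothing.
It fails at once if the lip is pinched: the fingers press on its top and on its lower part at once (contact force between the fingers and sash_c3 above 1 N and contact force between the fingers and sash_c4 above 1 N).
It fails at once if the marker tab is shifted by more than 5 mm (distance of mark from where it was at the start of the episode above 0.005 m).
It fails at once if the sander, tape measure, sanding block or wooden blank is lifted, or shifted by more than 20 mm (distance of any of sander, tape, sanding_block, blank from where it was at the start of the episode above 0.02 m).
It also fails if it takes over 40 s, if anything falls off the work surface, if the arm or the gripper's body presses on something with over 40 N, if the wrist force passes 120 N, or if a joint passes its speed limit or range.

### The arm

A 6-joint arm with a two-finger parallel gripper is mounted at the origin on the work surface. World frame = base frame: x ahead of the robot, y to its left, z up, the work surface at z = 0. Lengths are in m, angles in rad, forces in N, time in s.
With the tool pointing down it reaches from about 0.325 to 0.9 m from the base axis. Payload 3.5 kg.
Tool frame: the origin (TCP) lies at the very end of the fingers, on their centre line; the grasp point (between the pads) lies hold_point_z behind it (hold_point_z is the distance from the TCP to the grasp point, in m); z points along the fingers, y is the line along which they close (so a half turn about z gives the same grasp; the last joint's range is limited). The gripper opens to 85 mm and grips with 20 to 120 N. Pads are 22 mm wide; open, the fingers measure 114 mm over their backs; the gripper's body (76 mm by 85 mm) begins 54 mm behind the grasp point. The pads swing forward as they close: fully open they stand 13 mm farther back than shut.
Start: joints at [-1.412, 0.276, -0.026, 1.268, 0, 1.467], TCP at [0.162, -0.604, 0.203] pointing down, gripper open.
Joint ranges: [-3.12, 3.12], [-0.85, 1.88], [-1.08, 1.24], [-1.95, 2.15], [-1.57, 1.53], [-3.14, 3.14]. Speed limits (rad/s): [2.57, 2.57, 3.14, 3.14, 3.14, 3.14].

### API

Orientations are given as a 3x3 rotation matrix whose columns are the frame's x, y, z axes.
In Python, from rig import sense, get_image, hand_in, hold_point_z gives the robot as it stands.
- The arm moves only by the tool step_arm, never from a script. Its argument "deltas" is a list of rows, each a list of 7 numbers: the shift along the tool's x, y, z in mm, then the turn, a rotation vector about the tool's x, y, z in degrees, then the opening, from 0 (shut) to 1 (fully open). A call has 1 to 5 rows; each row is the pose to reach, as a shift and turn from the pose commanded when the call began, along the tool's axes at that moment; what a row does not reach only later rows make up. A row lasts 1/10 s, in which the tool goes at most 50 mm and 8.59 degrees, less where a joint would pass 70% of its speed; a pose out of reach is approached as far as the arm can. A call with a gripper value outside its range is refused whole. The fingers move at their own pace and stop on an object; the grip force is fixed at half the most. Time passes only in rows, so rows that repeat a pose let the fingers close. It gives the time, the measured TCP pose, the force, the opening and the grip force at its end, in the units of the state.
- sense(): the state, without advancing time (a new reading comes with each control period).
- get_image(name): name is "scene" or "top" or "wrist"; returns a dict with "img" (384x512x3 uint8, red, green, blue), "z_map" (384x512 float32, m along the optical axis (not along the pixel's ray), 0 where there is no reading), "fx", "fy", "cx", "cy" (pixels), "dist" ([k1, k2, p1, p2, k3] as OpenCV has them; the pictures are not rectified), "cam_to_world" (4x4, takes a point from camera to world coordinates). Camera axes: x right, y up, looking along -z (the intrinsics and any distortion apply to the point x, -y, -z); pixel columns grow to the right and rows downward; lengths in m; the calibration is good to about 2 mm. A picture is of the moment at which its call begins.
- hand_in(): hands the job in; it is judged then, once.
The state is a dict: "clock": time; "joints": joint angles; "qd": joint speeds; "effort": joint torques, N m; "tool_pos": TCP position; "ee_rot": TCP orientation; "ft_force": force on the tool from outside, world axes, zero at the start; "wrist_torque": the same for the moment, N m; "width": opening from 0.0 (shut) to 1.0 (fully open); "finger_force": force on a finger pad.
Only numpy, scipy, OpenCV 4.12 (cv2) and the standard library are available. Lean on these libraries where they do the work, as an engineer would, in place of code of your own. Each camera call takes 0.05 s, during which the arm holds its last target. There are 200 camera calls.

## Working session

There is one attempt and no reset: what is moved stays moved. The work goes in short steps, Python scripts to look and compute and a tool call to move; the robot and the scene stay as the last step left them, time stands still between calls to the robot, and variables do not carry over. Pictures are saved under pics/ and viewed, at most 10 in all, crops included, and the job is handed in when it is done.

Besides the shell and the picture viewer there is one more tool, called after "Request:" by a JSON object that holds its "op" and its "data", one argument or row to a line. step_arm: Moves the arm, as the interface text tells. Its arguments: {"type":"object","properties":{"deltas":{"type":"array","items":{"type":"array","items":{"type":"number"}}}},"required":["deltas"]}

```bash
mkdir -p pics; ls; python3 - <<'E'
from rig import *
import cv2,numpy as np,pickle
s=sense();print(s,hold_point_z)
for n in("scene","top"):
    d=get_image(n);pickle.dump(d,open(n+'.pkl','wb'))
    cv2.imwrite(f'pics/{n}0.png',d['img'][:,:,::-1]);print(n,d['fx'],d['cx'],d['cy'],d['dist'],np.round(d['cam_to_world'],3).tolist())
E
```

```text
pics
{'clock': 0.0, 'joints': array([-1.41238291e+00,  2.77127820e-01, -2.78944973e-02,  1.26800926e+00,
       -1.22849850e-05,  1.46736640e+00]), 'qd': array([ 3.38645416e-04, -1.23000157e-04,  2.17267973e-03,  2.56144827e-05,
       -1.31980441e-03,  5.62159721e-04]), 'effort': array([ 7.53925178e-04, -4.45507836e+01,  2.95205247e+01,  1.64052355e-02,
       -5.01531838e-05, -3.32699926e-06]), 'tool_pos': array([ 0.16162188, -0.60285954,  0.20145658]), 'ee_rot': array([[ 9.65914487e-01,  2.58861105e-01, -3.64745800e-04],
       [ 2.58861269e-01, -9.65911994e-01,  2.20532521e-03],
       [ 2.18560576e-04, -2.22457412e-03, -9.99997502e-01]]), 'ft_force': array([ 0.46113979,  0.64580749, -0.57928254]), 'wrist_torque': array([ 0.03077414, -0.00471123,  0.01309269]), 'finger_force': 0.0, 'width': 1.0017049939553755} 0.0187
scene 465.5348179536296 251.34967457495125 198.51788699266024 [-0.13615798  0.          0.          0.          0.        ] [[0.427, -0.85, 0.309, 0.996], [0.904, 0.405, -0.137, -0.171], [-0.009, 0.337, 0.941, 1.322], [0.0, 0.0, 0.0, 1.0]]
top 406.0943443963713 252.41846215580568 191.18825304652793 [-0.05344605  0.          0.          0.          0.        ] [[-0.041, 0.975, -0.219, 0.371], [-0.999, -0.041, 0.004, 0.016], [-0.005, 0.219, 0.976, 1.112], [0.0, 0.0, 0.0, 1.0]]
```

View pics/scene0.png

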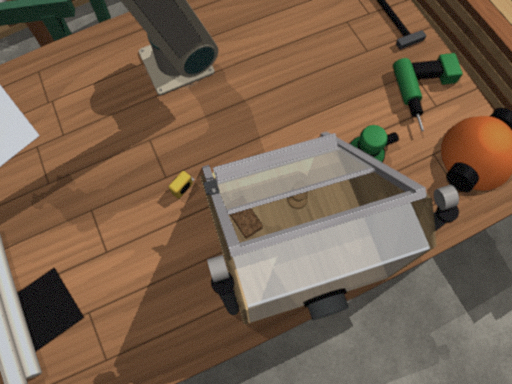

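View pics/top0.png

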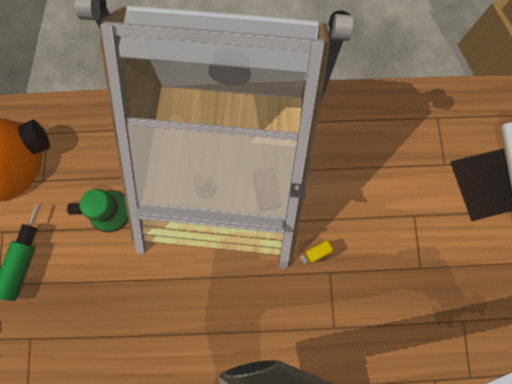

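The overview shows the hood with the lip at about row 215 in the top view, columns 130–290, and a dark tab on the right rail at about (297,190). The sander is at (100,208) and the tape at (318,252).

```bash
cat > h.py <<'E'
import cv2,numpy as np,pickle
def pts(d,uv,z=None):
    """world points at pixels, from depth (3x3 median) or given axial depth"""
    uv=np.array(uv,float).reshape(-1,2)
    K=np.array([[d['fx'],0,d['cx']],[0,d['fy'],d['cy']],[0,0,1]])
    n=cv2.undistortPoints(uv.reshape(-1,1,2),K,np.array(d['dist'])).reshape(-1,2)
    if z is None: z=np.array([d['z_map'][int(round(v)),int(round(u))] for u,v in uv])
    c=np.c_[n[:,0]*z,-n[:,1]*z,-z,np.ones(len(z))]
    return (c@np.array(d['cam_to_world']).T)[:,:3]
def ray(d,uv):
    a=pts(d,uv,np.ones(len(uv)));o=np.array(d['cam_to_world'])[:3,3];return o,a-o
E
python3 - <<'E'
import cv2,numpy as np,pickle
from h import *
d=pickle.load(open('top.pkl','rb'))
cv2.imwrite('pics/topc.png',cv2.resize(d['img'][150:280,110:340,::-1],None,fx=3.4,fy=3.4,interpolation=cv2.INTER_CUBIC))
P=[(116,80),(126,150),(133,200),(140,245),(312,80),(303,140),(292,220),(287,255),(297,190),(150,214),(180,217),(210,219),(240,221),(270,224),(100,205),(318,252)]
for p,w in zip(P,pts(d,P)):print(p,np.round(w,4))
E
```

```text
(116, 80) [0.773  0.2755 0.3815]
(126, 150) [0.6683 0.29   0.2577]
(133, 200) [0.5779 0.3046 0.1465]
(140, 245) [0.4799 0.3194 0.0246]
(312, 80) [ 0.7418 -0.1088  0.4063]
(303, 140) [ 0.6572 -0.0971  0.3065]
(292, 220) [ 0.5151 -0.0809  0.1323]
(287, 255) [ 0.4369 -0.0713  0.04  ]
(297, 190) [ 0.5696 -0.0875  0.2211]
(150, 214) [0.5409 0.2613 0.1506]
(180, 217) [0.5313 0.1894 0.1471]
(210, 219) [0.5236 0.1172 0.1461]
(240, 221) [0.5159 0.0453 0.1457]
(270, 224) [ 0.5057 -0.0263  0.1452]
(100, 205) [0.5732 0.3942 0.1248]
(318, 252) [ 0.4396 -0.1492  0.0646]
```

View pics/topc.png

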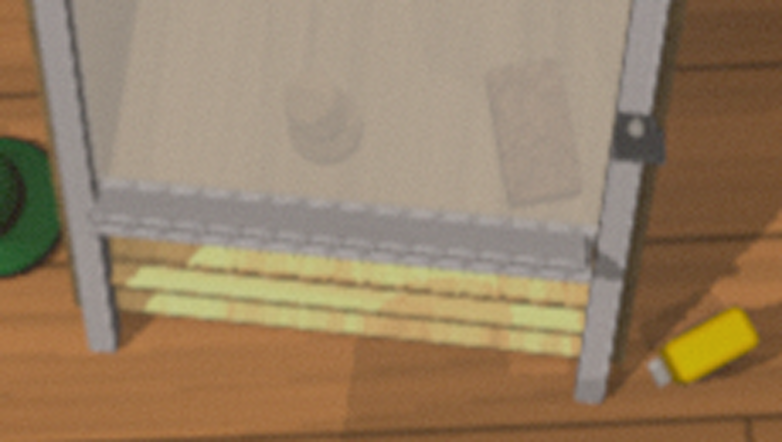

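The crop shows the lip band from (95,205) to (590,255), the tab on the right rail at (637,137), the tape at (705,345), and open space beneath the lip. Next I'll get the slope-frame profile.

```bash
cat >> h.py <<'E'
yaw=-0.1222
xh=np.array([np.cos(yaw),np.sin(yaw),0]);yh=np.array([-np.sin(yaw),np.cos(yaw),0]);ez=np.array([0,0,1.])
xl=np.cos(.7)*xh-np.sin(.7)*ez; zl=np.sin(.7)*xh+np.cos(.7)*ez
R=np.c_[xl,yh,zl]
E
python3 - <<'E'
from h import *
for nm in('top','scene'):
    d=pickle.load(open(nm+'.pkl','rb'))
    v,u=np.mgrid[0:384,0:512];uv=np.c_[u.ravel(),v.ravel()]
    W=pts(d,uv);L=W@R;img=d['img'].reshape(-1,3)
    print(nm)
    # rails: y extents
    for h,lab in((0,'mid'),):
      y0=0
      for yc in (0.34,0.30,0.25,0.2,0.15,0.1,0.05):
        m=(abs(L[:,1]-yc)<.004)&(W[:,2]>.03)&(W[:,0]>.4)&(W[:,0]<.7)
        q=L[m];q=q[np.argsort(q[:,2])]
        q=q[(q[:,2]>.35)&(q[:,2]<.55)]
        if yc in(.2,.05): print(yc,[(int(a*1e3),int(b*1e3)) for a,b in q[:,[2,0]]][::2])
    m=(W[:,2]>.1)&(W[:,2]<.35)&(W[:,0]>.45)&(W[:,0]<.72)
    # dark pixels near right rail
    k=m&(img.max(1)<95)&(L[:,1]<.06)&(L[:,1]>-.08)
    q=L[k];print('dark',len(q),np.round(np.percentile(q,[2,25,50,75,98],axis=0),3))
    print(np.round(q[np.argsort(q[:,2])][::3],3).tolist())
E
```

```text
top
0.2 [(426, 281), (427, 279), (428, 282), (432, 281), (433, 288), (433, 280), (433, 286), (434, 289), (434, 282), (436, 306), (436, 294), (436, 302), (436, 316), (437, 301), (437, 289), (437, 315), (437, 285), (437, 307), (437, 311), (438, 286), (438, 307), (438, 310), (438, 303), (439, 318), (439, 314), (439, 287), (440, 319), (441, 319), (444, 319), (446, 320), (447, 322), (451, 318), (453, 319), (454, 319), (456, 320), (457, 319), (459, 320), (460, 319), (461, 321), (463, 319), (465, 320), (466, 319), (468, 321), (469, 323), (470, 321), (471, 320), (473, 321), (475, 322), (478, 319), (479, 321), (480, 320), (483, 320), (485, 321), (488, 319), (488, 321), (491, 321), (494, 318), (496, 318), (497, 319), (499, 319), (501, 321), (503, 322), (504, 320), (507, 320), (508, 323), (509, 321), (513, 320), (516, 320), (517, 319), (519, 320), (521, 318), (522, 321), (525, 320), (527, 321), (528, 320), (530, 321), (533, 321), (534, 320), (534, 319), (535, 321), (538, 322), (539, 320), (540, 322), (542, 320), (544, 320), (547, 318), (548, 320), (549, 318)]
0.05 [(425, 278), (426, 278), (428,
[... 10343 characters left out ...]
3, 0.622], [0.324, -0.038, 0.628], [0.324, -0.034, 0.632], [0.323, -0.039, 0.635], [0.324, -0.04, 0.639], [0.325, -0.041, 0.642], [0.323, -0.033, 0.647], [0.325, -0.034, 0.649], [0.324, -0.037, 0.656], [0.324, -0.035, 0.657], [0.324, -0.036, 0.664], [0.324, -0.039, 0.667], [0.324, -0.034, 0.67], [0.325, -0.03, 0.673], [0.324, -0.035, 0.677], [0.324, -0.031, 0.681], [0.324, -0.041, 0.685], [0.326, -0.037, 0.688], [0.325, -0.039, 0.69], [0.325, -0.035, 0.693], [0.324, -0.031, 0.699], [0.324, -0.041, 0.703], [0.325, -0.037, 0.705], [0.323, -0.041, 0.71], [0.324, -0.037, 0.711], [0.324, -0.04, 0.715], [0.323, -0.031, 0.719], [0.324, -0.032, 0.722], [0.324, -0.035, 0.725], [0.324, -0.037, 0.728]]
```

```bash
cat >> h.py <<'E'
from scipy.spatial.transform import Rotation as Ro
RT=np.c_[zl,-yh,xl]
def go(p=None,L=None,rot=RT):
    from rig import sense
    s=sense();A=s['ee_rot'];t=s['tool_pos']
    if L is not None: p=R@np.array(L)
    print('clock',s['clock'],'TCP L',np.round(t@R,4),'F',np.round(s['ft_force'],1),'Floc',np.round(s['ft_force']@R,1),'w',round(s['width'],2),'q',np.round(s['joints'],2))
    print('shift mm',np.round(A.T@(p-t)*1e3,1),'turn deg',np.round(np.degrees(Ro.from_matrix(A.T@rot).as_rotvec()),1))
E
python3 -c "
from h import *
s=go(p=np.array([.36,-.2,.30])); go(L=[.2,.181,.400]);print(R@[.2,.181,.4])"
```

```text
clock 0.1 TCP L [ 0.0491 -0.5787  0.3048] F [-0.1  0.1 -0.5] Floc [ 0.2  0.1 -0.5] w 1.0 q [-1.41  0.28 -0.03  1.27 -0.    1.47]
shift mm [ 295.9 -338.1  -97.7] turn deg [-9.7 49.3 20.5]
clock 0.1 TCP L [ 0.0491 -0.5787  0.3048] F [-0.1  0.1 -0.5] Floc [ 0.2  0.1 -0.5] w 1.0 q [-1.41  0.28 -0.03  1.27 -0.    1.47]
shift mm [ 448.5 -638.1   25.8] turn deg [-9.7 49.3 20.5]
[0.42965639 0.12959296 0.17709334]
```

Request:
{"op": "step_arm", "data": {
  "deltas": [
    [45,-50,-20,0,0,0,0],
    [90,-100,-40,0,0,0,0],
    [130,-150,-60,0,0,0,0],
    [165,-190,-80,0,0,0,0],
    [190,-220,-98,0,0,0,0]
  ]
}}

```text
clock: 0.6
tool_pos: [0.2658, -0.3877, 0.2797]
ee_rot: [[0.966, 0.258, -0.0], [0.258, -0.966, 0.002], [-0.0, -0.002, -1.0]]
ft_force: [0.7, -0.3, 0.9]
width: 0.142
finger_force: 0.0
```

Request:
{"op": "step_arm", "data": {
  "deltas": [
    [25,-35,0,-1,5,2,0],
    [50,-70,0,-2,10,4,0],
    [75,-105,0,-3,15,6,0],
    [100,-140,0,-4,20,8,0],
    [100,-140,0,-4,20,8,0]
  ]
}}

```text
clock: 1.1
tool_pos: [0.3238, -0.2226, 0.2771]
ee_rot: [[0.931, 0.114, 0.347], [0.121, -0.993, 0.003], [0.345, 0.039, -0.938]]
ft_force: [0.5, -0.3, -0.1]
width: 0.002
finger_force: 0.0
```

```bash
python3 -c "
from h import *
go(L=[.18,.181,.43]);from rig import sense;print(sense()['tool_pos'])"
```

```text
clock 1.1 TCP L [ 0.088  -0.1815  0.4365] F [ 0.5 -0.3 -0.1] Floc [ 0.4 -0.3  0.2] w 0.0 q [-1.02 -0.38 -0.54  1.23  0.3   2.03]
shift mm [ 122.6 -339.1   99.5] turn deg [-6.  29.3 12.5]
[ 0.32381847 -0.22263288  0.27714493]
```

Request:
{"op": "step_arm", "data": {
  "deltas": [
    [15,-40,10,-1,6,2,0],
    [30,-80,20,-2,11,5,0],
    [45,-120,30,-3,17,7,0],
    [60,-160,40,-5,23,10,0],
    [75,-200,50,-6,29,12.5,0]
  ]
}}

```text
clock: 1.6
tool_pos: [0.3904, -0.0462, 0.2483]
ee_rot: [[0.696, -0.105, 0.711], [-0.053, -0.994, -0.095], [0.716, 0.029, -0.697]]
ft_force: [0.7, 0.4, -1.4]
width: 0.003
finger_force: 0.0
```

```bash
python3 -c "
from h import *
go(L=[.19,.181,.40])"
```

```text
clock 1.6 TCP L [0.1407 0.0017 0.4432] F [ 0.7  0.4 -1.4] Floc [ 1.4  0.5 -0.6] w 0.0 q [-0.5  -0.84 -0.97  0.67  0.26  2.84]
shift mm [ -33.7 -180.9   50.8] turn deg [0.4 4.1 1.9]
```

Request:
{"op": "step_arm", "data": {
  "deltas": [
    [0,0,10,0,0,-8,0],
    [0,0,10,0,0,-16,0],
    [0,0,10,0,0,-24,0],
    [0,0,10,0,0,-32,0],
    [0,0,10,0,0,-40,0]
  ]
}}

```text
clock: 2.1
tool_pos: [0.3985, -0.0475, 0.2417]
ee_rot: [[0.598, 0.377, 0.707], [0.607, -0.79, -0.092], [0.524, 0.484, -0.701]]
ft_force: [1.0, 0.1, -0.4]
width: 0.0
finger_force: 0.0
```

```bash
sed -i 's/^RT=.*/RT=np.c_[-zl,yh,xl]/' h.py; python3 -c "
from h import *
go(L=[.19,.181,.40])"
```

```text
clock 2.1 TCP L [0.1512 0.0014 0.4434] F [ 1.   0.1 -0.4] Floc [1.1 0.2 0.3] w 0.0 q [-0.49 -0.8  -0.98  0.64  0.25  2.14]
shift mm [  91.6 -159.9   41.2] turn deg [  -5.4   -1.7 -137.4]
```

Right direction (q6 is falling). I'll continue the turn and move sideways after it.

Request:
{"op": "step_arm", "data": {
  "deltas": [
    [0,0,0,0,0,-8,0],
    [0,0,0,0,0,-16,0],
    [0,0,0,0,0,-24,0],
    [0,0,0,0,0,-32,0],
    [0,0,0,0,0,-41,0]
  ]
}}

```text
clock: 2.6
tool_pos: [0.3985, -0.0479, 0.2418]
ee_rot: [[0.209, 0.675, 0.707], [0.974, -0.205, -0.092], [0.083, 0.708, -0.701]]
ft_force: [0.4, 0.6, 0.1]
width: 0.0
finger_force: 0.0
```

Request:
{"op": "step_arm", "data": {
  "deltas": [
    [0,0,0,0,0,-8,0],
    [0,0,0,0,0,-16,0],
    [0,0,0,0,0,-24,0],
    [0,0,0,0,0,-32,0],
    [0,0,0,0,0,-41,0]
  ]
}}

```text
clock: 3.1
tool_pos: [0.3984, -0.0479, 0.2418]
ee_rot: [[-0.281, 0.649, 0.707], [0.873, 0.478, -0.092], [-0.398, 0.592, -0.701]]
ft_force: [-0.5, 0.0, 0.1]
width: 0.004
finger_force: 0.0
```

Request:
{"op": "step_arm", "data": {
  "deltas": [
    [0,0,0,0,0,-8,0],
    [0,0,0,0,0,-16,0],
    [0,0,0,0,0,-24,0],
    [0,0,0,0,0,-32,0],
    [0,0,0,0,0,-41,0]
  ]
}}

```text
clock: 3.6
tool_pos: [0.3985, -0.0479, 0.2418]
ee_rot: [[-0.635, 0.31, 0.707], [0.352, 0.931, -0.092], [-0.687, 0.19, -0.701]]
ft_force: [1.0, -0.1, 0.1]
width: 0.002
finger_force: 0.0
```

```bash
 python3 -c "
from h import *
go(L=[.20,.181,.40])"
```

```text
clock 3.6 TCP L [0.1512 0.0011 0.4434] F [ 1.  -0.1  0.1] Floc [ 0.7 -0.   0.7] w 0.0 q [-0.49 -0.8  -0.98  0.64  0.25  0.01]
shift mm [ 87.1 162.7  51. ] turn deg [ -0.9  -4.3 -15.8]
```

Request:
{"op": "step_arm", "data": {
  "deltas": [
    [17,32,8,0,-1,-4,0],
    [35,65,16,0,-2,-8,0],
    [52,98,25,-0.5,-3,-12,0],
    [70,130,38,-0.9,-4.3,-15.8,0],
    [87,163,51,-0.9,-4.3,-15.8,0]
  ]
}}

```text
clock: 4.1
tool_pos: [0.4296, 0.1233, 0.1833]
ee_rot: [[-0.635, 0.126, 0.763], [0.084, 0.992, -0.094], [-0.768, 0.005, -0.64]]
ft_force: [2.4, -1.1, 1.0]
width: 0.001
finger_force: 0.0
```

Request:
{"op": "step_arm", "data": {
  "deltas": [
    [0,0,0,0,0,0,0],
    [0,0,0,0,0,0,0]
  ]
}}

```text
clock: 4.3
tool_pos: [0.4281, 0.1239, 0.1795]
ee_rot: [[-0.643, 0.12, 0.756], [0.078, 0.993, -0.091], [-0.762, 0.001, -0.648]]
ft_force: [0.5, -1.2, -0.7]
width: 0.002
finger_force: 0.0
```

```bash
 python3 -c "
from h import *
go(L=[.308,.181,.40])
from rig import get_image
d=get_image('wrist');cv2.imwrite('pics/w1.png',d['img'][:,:,::-1])
d=get_image('scene');cv2.imwrite('pics/s1.png',cv2.resize(d['img'][90:290,150:440,::-1],None,fx=2.5,fy=2.5))"
```

```text
clock 4.3 TCP L [0.1978 0.1752 0.4012] F [ 0.5 -1.2 -0.7] Floc [ 0.9 -1.1 -0.1] w 0.0 q [ 0.42 -0.49 -1.07  0.21 -0.4   0.37]
shift mm [  0.7   5.6 110.2] turn deg [ 0.1 -0.3  0. ]
```

View pics/w1.png

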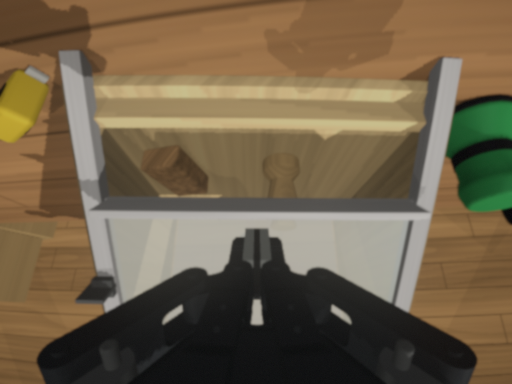

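View pics/s1.png

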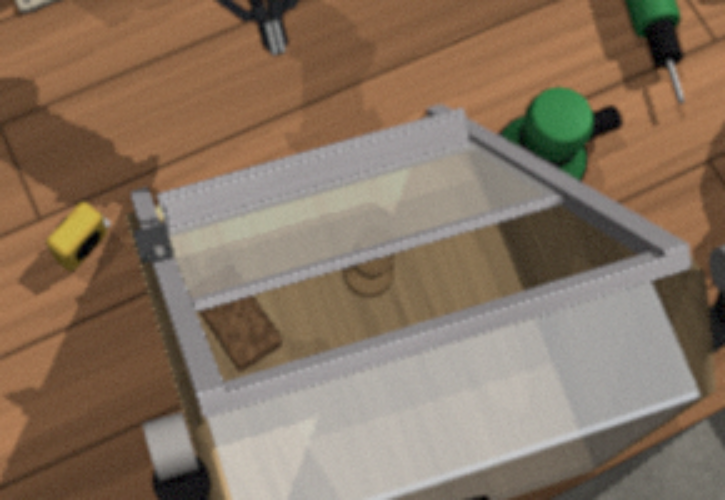

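The wrist view (upside down) shows the lip as a band at rows 198–218, the fingertips at (255,230), and the opening below the lip clear. The scene crop shows the hand in front of the hood at (275,40), with the block, blank, tape and sander undisturbed. Now I'll insert the fingers beneath the lip.

Request:
{"op": "step_arm", "data": {
  "deltas": [
    [0,3,25,0,0,0,0],
    [0,5,50,0,0,0,0],
    [0,5,75,0,0,0,0],
    [0,5,95,0,0,0,0],
    [0,5,108,0,0,0,0]
  ]
}}

```text
clock: 4.9
tool_pos: [0.5148, 0.1128, 0.1145]
ee_rot: [[-0.635, 0.134, 0.76], [0.091, 0.991, -0.099], [-0.767, 0.006, -0.642]]
ft_force: [-0.5, 0.6, -0.7]
width: 0.003
finger_force: 0.0
```

Request:
{"op": "step_arm", "data": {
  "deltas": [
    [0,0,0,0,0,0,0],
    [0,0,0,0,0,0,0]
  ]
}}

```text
clock: 5.1
tool_pos: [0.513, 0.1143, 0.1141]
ee_rot: [[-0.637, 0.132, 0.759], [0.089, 0.991, -0.097], [-0.766, 0.005, -0.643]]
ft_force: [-0.5, 1.0, -0.7]
width: 0.0
finger_force: 0.0
```

```bash
 python3 -c "
from h import *
go(L=[.308,.181,.412])"
```

```text
clock 5.1 TCP L [0.3053 0.176  0.4063] F [-0.5  1.  -0.7] Floc [-0.   0.9 -1. ] w 0.0 q [ 0.28 -0.15 -1.08 -0.18 -0.31  0.28]
shift mm [-5.6  5.   2.7] turn deg [-0.2  0.1 -0.6]
```

Request:
{"op": "step_arm", "data": {
  "deltas": [
    [-8,2,2,0,0,0,0],
    [-16,4,3,0,0,0,0],
    [-24,5,3,0,0,0,0],
    [-32,5,3,0,0,0,0],
    [-40,5,3,0,0,0,0]
  ]
}}

```text
clock: 5.6
tool_pos: [0.5413, 0.1189, 0.1424]
ee_rot: [[-0.638, 0.125, 0.759], [0.084, 0.992, -0.093], [-0.765, 0.005, -0.644]]
ft_force: [0.6, -0.0, 0.2]
width: 0.001
finger_force: 0.0
```

```bash
 python3 -c "
from h import *
go(L=[.308,.181,.480])"
```

```text
clock 5.6 TCP L [0.3081 0.184  0.4457] F [ 0.6 -0.   0.2] Floc [0.3 0.  0.5] w 0.0 q [ 0.27 -0.16 -1.   -0.1  -0.29  0.26]
shift mm [-34.3  -2.8  -0.1] turn deg [ 0.   0.  -0.3]
```

```bash
cat >> h.py <<'E'
def lip(d):
    """lip top z and tab top z in the slope frame, from depth"""
    v,u=np.mgrid[0:384,0:512];W=pts(d,np.c_[u.ravel(),v.ravel()]);L=W@R
    o=[]
    for y in(.04,.08,.28,.32):
        m=(abs(L[:,1]-y)<.015)&(L[:,0]>.284)&(L[:,0]<.308)&(L[:,2]>.38)&(L[:,2]<.65);o.append((round(float(np.median(L[m,2])),4),int(m.sum())))
    m=(L[:,1]<-.006)&(L[:,1]>-.032)&(L[:,0]>.276)&(L[:,0]<.297)&(L[:,2]>.5)&(L[:,2]<.56)
    print('lip top',o,'tab',np.round(np.median(L[m,2]),4),m.sum())
E
python3 -c "
from h import *
from rig import get_image
for n in('top','scene'):
  lip(pickle.load(open(n+'.pkl','rb')))
  d=get_image(n);lip(d)
  cv2.imwrite('pics/'+n+'2.png',cv2.resize(d['img'][90:290,100:390,::-1],None,fx=2.5,fy=2.5))"
```

```text
lip top [(0.4354, 96), (0.4357, 95), (0.4379, 97), (0.4388, 104)] tab 0.5409 90
lip top [(0.4353, 98), (0.4361, 96), (0.438, 93), (0.4381, 95)] tab 0.5405 86
lip top [(0.4355, 92), (0.4359, 92), (0.4381, 87), (0.4382, 88)] tab 0.541 86
lip top [(0.4361, 91), (0.436, 93), (0.4375, 88), (0.4381, 86)] tab 0.5411 86
```

View pics/top2.png

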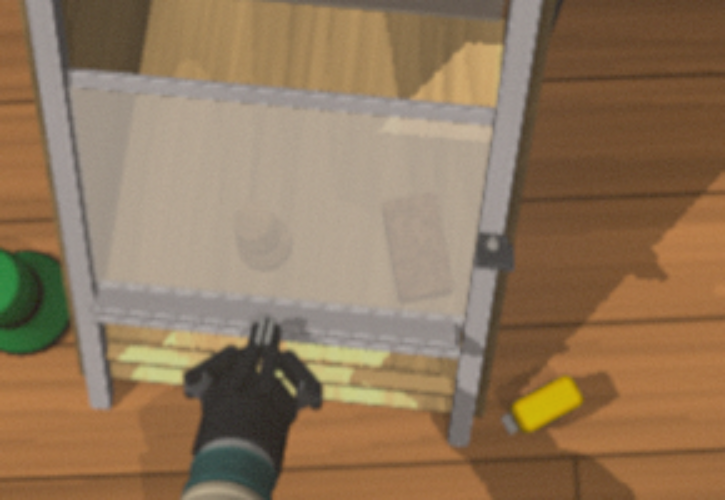

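The crop shows the closed fingers at about (265,330), drawn over the lip's front edge, with the window unmoved. I'll measure where the fingertips really are.

```bash
python3 -c "
from h import *
from rig import get_image
go(L=[.308,.181,.48])
for n,b in(('top',(185,235,215,250)),('scene',None)):
  d=get_image(n);v,u=np.mgrid[0:384,0:512];L=pts(d,np.c_[u.ravel(),v.ravel()])@R
  im=d['img'].reshape(-1,3)
  m=(im.max(1)<110)&(abs(L[:,1]-.184)<.03)&(L[:,2]>.38)&(L[:,2]<.56)&(L[:,0]<.315)&(L[:,0]>.2)
  q=L[m];q=q[np.argsort(-q[:,0])];print(n,len(q));print(np.round(q[:24],3).tolist())
  m=(abs(L[:,1]-.184)<.014)&(L[:,2]>.38)&(L[:,2]<.56)&(L[:,0]<.33)&(L[:,0]>.24)
  q=L[m];q=q[np.argsort(q[:,0])];print(np.c_[np.round(q,3),im[m][np.argsort(L[m,0])].max(1)][::6].tolist())
"
```

```text
clock 5.7 TCP L [0.3082 0.1842 0.4475] F [0.6 0.6 1.3] Floc [-0.5  0.6  1.4] w -0.0 q [ 0.27 -0.16 -1.   -0.1  -0.29  0.26]
shift mm [-32.5  -3.   -0.1] turn deg [ 0.   0.2 -0.4]
top 364
[[0.303, 0.192, 0.437], [0.301, 0.189, 0.439], [0.299, 0.167, 0.436], [0.294, 0.176, 0.436], [0.294, 0.2, 0.437], [0.29, 0.175, 0.437], [0.29, 0.201, 0.441], [0.289, 0.175, 0.435], [0.288, 0.172, 0.432], [0.287, 0.175, 0.433], [0.287, 0.203, 0.437], [0.285, 0.155, 0.434], [0.284, 0.174, 0.433], [0.28, 0.174, 0.433], [0.279, 0.161, 0.435], [0.279, 0.173, 0.431], [0.275, 0.184, 0.459], [0.274, 0.187, 0.459], [0.272, 0.196, 0.453], [0.272, 0.193, 0.454], [0.272, 0.177, 0.456], [0.271, 0.186, 0.459], [0.27, 0.174, 0.454], [0.27, 0.174, 0.458]]
[[0.24, 0.177, 0.459, 60.0], [0.242, 0.188, 0.457, 71.0], [0.244, 0.187, 0.452, 56.0], [0.245, 0.184, 0.454, 64.0], [0.247, 0.187, 0.458, 85.0], [0.25, 0.176, 0.454, 50.0], [0.252, 0.181, 0.461, 131.0], [0.253, 0.186, 0.459, 84.0], [0.254, 0.195, 0.454, 76.0], [0.255, 0.188, 0.457, 110.0], [0.258, 0.198, 0.457, 77.0], [0.258, 0.189, 0.457, 120.0], [0.26, 0.182, 0.4
[... 4884 characters left out ...]
19, 0.193, 0.551, 157.0], [0.319, 0.19, 0.474, 179.0], [0.319, 0.172, 0.556, 154.0], [0.319, 0.174, 0.499, 182.0], [0.319, 0.185, 0.458, 158.0], [0.32, 0.183, 0.487, 182.0], [0.32, 0.179, 0.493, 178.0], [0.32, 0.183, 0.432, 150.0], [0.32, 0.181, 0.462, 161.0], [0.32, 0.181, 0.451, 153.0], [0.32, 0.175, 0.537, 166.0], [0.32, 0.194, 0.528, 177.0], [0.32, 0.194, 0.557, 156.0], [0.32, 0.183, 0.496, 179.0], [0.32, 0.192, 0.485, 182.0], [0.32, 0.177, 0.456, 157.0], [0.32, 0.193, 0.441, 152.0], [0.32, 0.175, 0.555, 155.0], [0.321, 0.171, 0.49, 180.0], [0.321, 0.184, 0.524, 182.0], [0.321, 0.186, 0.475, 182.0], [0.321, 0.188, 0.538, 159.0], [0.321, 0.195, 0.452, 152.0], [0.321, 0.195, 0.462, 173.0]]
```

```bash
python3 -c "
from h import *
from rig import get_image
go(L=[.27,.181,.40])
for n in('top','scene'):
  d=get_image(n);v,u=np.mgrid[0:384,0:512];L=pts(d,np.c_[u.ravel(),v.ravel()])@R
  for lo in range(456,512,6):
    m=(abs(L[:,1]-.184)<.07)&(abs(L[:,2]-lo*1e-3)<.003)&(L[:,0]<.305)&(L[:,0]>.1)
    q=L[m]
    if len(q)>2: q=q[np.argsort(-q[:,0])];print(n,lo,len(q),np.round(q[:3],3).tolist())
"
```

```text
clock 5.8 TCP L [0.3083 0.1837 0.4446] F [ 0.6  0.4 -0.3] Floc [0.7 0.4 0.1] w 0.0 q [ 0.27 -0.16 -1.   -0.1  -0.29  0.26]
shift mm [ 44.6  -2.9 -38.3] turn deg [-0.  -0.  -0.3]
top 456 663 [[0.277, 0.187, 0.456], [0.275, 0.189, 0.458], [0.275, 0.192, 0.454]]
top 462 223 [[0.266, 0.188, 0.459], [0.238, 0.195, 0.459], [0.236, 0.187, 0.459]]
top 468 120 [[0.204, 0.18, 0.465], [0.186, 0.194, 0.466], [0.186, 0.17, 0.465]]
top 474 153 [[0.151, 0.161, 0.472], [0.151, 0.204, 0.476], [0.149, 0.208, 0.474]]
top 480 305 [[0.151, 0.173, 0.479], [0.151, 0.194, 0.48], [0.151, 0.181, 0.482]]
top 486 53 [[0.148, 0.183, 0.484], [0.146, 0.18, 0.484], [0.145, 0.191, 0.483]]
scene 456 586 [[0.278, 0.182, 0.454], [0.277, 0.179, 0.453], [0.276, 0.187, 0.456]]
scene 462 227 [[0.258, 0.179, 0.461], [0.248, 0.184, 0.46], [0.247, 0.182, 0.461]]
scene 468 95 [[0.209, 0.198, 0.465], [0.207, 0.173, 0.466], [0.205, 0.168, 0.466]]
scene 474 133 [[0.154, 0.204, 0.472], [0.152, 0.168, 0.473], [0.151, 0.202, 0.473]]
scene 480 205 [[0.154, 0.188, 0.482], [0.153, 0.194, 0.48], [0.153, 0.185, 0.481]]
scene 486 62 [[0.151, 0.18, 0.483], [0.151, 0.188, 0.483], [0.149, 0.172, 0.483]]
```

Both depth views put the real fingertip about 31 mm short of the reported TCP, so the fingers came up in front of the lip. I'll back off, go lower and reach deeper.

Request:
{"op": "step_arm", "data": {
  "deltas": [
    [0,-1,-20,0,0,0,0],
    [0,-2,-40,0,0,0,0],
    [15,-3,-50,0,0,0,0],
    [32,-3,-50,0,0,0,0],
    [50,-3,-50,0,0,0,0]
  ]
}}

```text
clock: 6.4
tool_pos: [0.4729, 0.1276, 0.1387]
ee_rot: [[-0.644, 0.129, 0.754], [0.085, 0.992, -0.097], [-0.76, 0.002, -0.65]]
ft_force: [-0.7, 0.2, -0.8]
width: 0.002
finger_force: 0.0
```

Request:
{"op": "step_arm", "data": {
  "deltas": [
    [0,0,0,0,0,0,0]
  ]
}}

```text
clock: 6.5
tool_pos: [0.473, 0.1283, 0.1381]
ee_rot: [[-0.645, 0.127, 0.754], [0.084, 0.992, -0.095], [-0.76, 0.002, -0.65]]
ft_force: [-0.2, -0.5, -0.0]
width: 0.001
finger_force: 0.0
```

```bash
 python3 -c "
from h import *
go(L=[.333,.181,.397])"
```

```text
clock 6.5 TCP L [0.2581 0.185  0.398 ] F [-0.2 -0.5 -0. ] Floc [-0.1 -0.5 -0.1] w 0.0 q [ 0.37 -0.29 -1.08 -0.02 -0.37  0.34]
shift mm [ 0.4 -3.8 74.9] turn deg [-0.2 -0.5 -0.3]
```

Request:
{"op": "step_arm", "data": {
  "deltas": [
    [0,-1,15,0,0,0,0],
    [0,-2,30,0,0,0,0],
    [0,-3,45,0,0,0,0]
  ]
}}

```text
clock: 6.8
tool_pos: [0.5078, 0.1203, 0.1095]
ee_rot: [[-0.644, 0.128, 0.754], [0.085, 0.992, -0.096], [-0.761, 0.002, -0.649]]
ft_force: [-0.4, 0.2, -0.0]
width: 0.001
finger_force: 0.0
```

```bash
 python3 -c "
from h import *
go(L=[.333,.181,.397])"
```

```text
clock 6.8 TCP L [0.3037 0.1813 0.399 ] F [-0.4  0.2 -0. ] Floc [-0.3  0.1 -0.3] w 0.0 q [ 0.3  -0.14 -1.08 -0.18 -0.32  0.29]
shift mm [ 1.8 -0.2 29.3] turn deg [-0.2 -0.4 -0.3]
```

Request:
{"op": "step_arm", "data": {
  "deltas": [
    [2,0,10,0,0,0,0],
    [2,0,20,0,0,0,0],
    [2,0,29,0,0,0,0],
    [2,0,29,0,0,0,0]
  ]
}}

```text
clock: 7.2
tool_pos: [0.5278, 0.1172, 0.0882]
ee_rot: [[-0.645, 0.129, 0.753], [0.085, 0.992, -0.097], [-0.759, 0.001, -0.651]]
ft_force: [-0.7, -1.6, -0.8]
width: -0.001
finger_force: 0.0
```

```bash
 python3 -c "
from h import *
go(L=[.333,.181,.45])
from rig import get_image
d=get_image('wrist');cv2.imwrite('pics/w3.png',d['img'][:,:,::-1])"
```

```text
clock 7.2 TCP L [0.3329 0.1807 0.3957] F [-0.7 -1.6 -0.8] Floc [ 0.1 -1.7 -0.9] w -0.0 q [ 0.28 -0.05 -1.07 -0.27 -0.3   0.27]
shift mm [-54.3   0.6  -0.4] turn deg [-0.3 -0.5 -0.3]
```

View pics/w3.png

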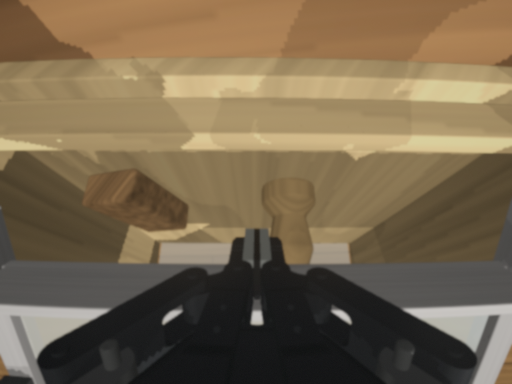

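The fingers now lie in front of the lip's underside band (rows 262–308), with their tips at (257,232), so they are beneath it. Push.

Request:
{"op": "step_arm", "data": {
  "deltas": [
    [-8,0,0,0,0,0,0],
    [-16,0,0,0,0,0,0],
    [-24,0,0,0,0,0,0],
    [-32,0,0,0,0,0,0],
    [-40,0,0,0,0,0,0]
  ]
}}

```text
clock: 7.75
tool_pos: [0.5534, 0.1141, 0.1203]
ee_rot: [[-0.644, 0.128, 0.754], [0.085, 0.992, -0.096], [-0.76, 0.002, -0.65]]
ft_force: [-2.8, 0.8, -0.5]
width: -0.004
finger_force: 1.5
```

```bash
 python3 -c "
from h import *
go(L=[.331,.181,.508])
from rig import get_image
for n in('top','scene'):lip(get_image(n))"
```

```text
clock 7.75 TCP L [0.3319 0.1807 0.4369] F [-2.8  0.8 -0.5] Floc [-1.9  0.5 -2.2] w -0.0 q [ 0.25 -0.09 -1.   -0.17 -0.28  0.25]
shift mm [-71.1   0.7  -1.5] turn deg [-0.2 -0.4 -0.3]
lip top [(0.459, 94), (0.4594, 103), (0.4618, 99), (0.4619, 96)] tab 0.5406 89
lip top [(0.4627, 101), (0.4626, 98), (0.4643, 92), (0.4638, 95)] tab 0.5407 87
```

Request:
{"op": "step_arm", "data": {
  "deltas": [
    [-8,0,0,0,0,0,0],
    [-16,0,0,0,0,0,0],
    [-24,0,0,0,0,0,0],
    [-32,0,0,0,0,0,0],
    [-40,0,0,0,0,0,0]
  ]
}}

```text
clock: 8.35
tool_pos: [0.5798, 0.1104, 0.151]
ee_rot: [[-0.644, 0.129, 0.754], [0.085, 0.992, -0.097], [-0.76, 0.002, -0.649]]
ft_force: [-2.9, -0.9, -0.7]
width: -0.005
finger_force: 1.5
```

Request:
{"op": "step_arm", "data": {
  "deltas": [
    [-6,0,0,0,0,0,0],
    [-12,0,0,0,0,0,0],
    [-18,0,0,0,0,0,0],
    [-24,0,0,0,0,0,0],
    [-27,0,0,0,0,0,0]
  ]
}}

```text
clock: 8.85
tool_pos: [0.5977, 0.1084, 0.1721]
ee_rot: [[-0.643, 0.129, 0.755], [0.085, 0.992, -0.097], [-0.761, 0.002, -0.648]]
ft_force: [-2.3, -1.3, -0.7]
width: 0.0
finger_force: 1.3
```

Request:
{"op": "step_arm", "data": {
  "deltas": [
    [0,0,0,0,0,0,0]
  ]
}}

```text
clock: 8.95
tool_pos: [0.5981, 0.1086, 0.1726]
ee_rot: [[-0.642, 0.129, 0.756], [0.086, 0.992, -0.096], [-0.762, 0.003, -0.647]]
ft_force: [-0.0, -0.9, -1.0]
width: -0.0
finger_force: 0.3
```

```bash
 python3 -c "
from h import *
go(L=[.331,.181,.52])
from rig import get_image
for n in('top','scene'):lip(get_image(n))"
```

```text
clock 8.95 TCP L [0.3327 0.1807 0.5059] F [-0.  -0.9 -1. ] Floc [ 0.7 -0.9 -0.7] w -0.0 q [ 0.2  -0.12 -0.88 -0.03 -0.25  0.22]
shift mm [-14.    0.4  -1.8] turn deg [-0.2 -0.2 -0.4]
lip top [(0.5278, 96), (0.5285, 101), (0.5306, 102), (0.5311, 97)] tab 0.5404 85
lip top [(0.528, 107), (0.5286, 113), (0.5307, 99), (0.5303, 103)] tab 0.5416 86
```

Request:
{"op": "step_arm", "data": {
  "deltas": [
    [-5,0,0,0,0,0,0],
    [-10,0,0,0,0,0,0],
    [-14,0,0,0,0,0,0],
    [-16,0,0,0,0,0,0],
    [-16,0,0,0,0,0,0]
  ]
}}

```text
clock: 9.55
tool_pos: [0.608, 0.1072, 0.1843]
ee_rot: [[-0.642, 0.129, 0.756], [0.085, 0.992, -0.096], [-0.762, 0.003, -0.648]]
ft_force: [-0.6, 1.8, -0.9]
width: -0.002
finger_force: 0.6
```

```bash
 python3 -c "
from h import *
go(L=[.331,.181,.52])
from rig import get_image
for n in('top','scene'):lip(get_image(n))"
```

```text
clock 9.55 TCP L [0.3328 0.1805 0.5213] F [-0.6  1.8 -0.9] Floc [-0.   1.7 -1.2] w -0.0 q [ 0.19 -0.12 -0.85  0.01 -0.24  0.22]
shift mm [ 1.3  0.5 -1.8] turn deg [-0.2 -0.3 -0.4]
lip top [(0.5434, 99), (0.5437, 107), (0.5459, 103), (0.5465, 106)] tab 0.5406 89
lip top [(0.5435, 110), (0.544, 110), (0.5456, 102), (0.546, 102)] tab 0.5405 87
```

Level to within about 1 mm. Now I'll drop away from the lip and withdraw.

Request:
{"op": "step_arm", "data": {
  "deltas": [
    [6,0,0,0,0,0,0],
    [13,0,0,0,0,0,0],
    [20,0,0,0,0,0,0],
    [20,0,-20,0,0,0,0],
    [20,0,-40,0,0,0,0]
  ]
}}

```text
clock: 10.15
tool_pos: [0.5626, 0.1123, 0.1922]
ee_rot: [[-0.646, 0.129, 0.752], [0.085, 0.992, -0.097], [-0.759, 0.001, -0.651]]
ft_force: [-0.1, 0.5, -1.2]
width: 0.002
finger_force: 0.0
```

Request:
{"op": "step_arm", "data": {
  "deltas": [
    [0,0,-30,0,0,0,0],
    [0,0,-60,0,0,0,0],
    [0,0,-90,0,0,0,0],
    [0,0,-110,0,0,0,0],
    [0,0,-110,0,0,0,0]
  ]
}}

```text
clock: 10.65
tool_pos: [0.4809, 0.124, 0.2679]
ee_rot: [[-0.64, 0.127, 0.758], [0.085, 0.992, -0.094], [-0.763, 0.004, -0.646]]
ft_force: [-0.0, 0.6, -0.3]
width: 0.004
finger_force: 0.0
```

Request:
{"op": "step_arm", "data": {
  "deltas": [
    [0,0,0,0,0,0,0],
    [0,0,0,0,0,0,0],
    [0,0,0,0,0,0,0]
  ]
}}

```text
clock: 10.95
tool_pos: [0.481, 0.1228, 0.2637]
ee_rot: [[-0.645, 0.129, 0.753], [0.085, 0.992, -0.097], [-0.759, 0.001, -0.651]]
ft_force: [-0.2, -0.2, 0.7]
width: -0.004
finger_force: 0.0
```

```bash
 python3 -c "
from h import *
go(L=[.331,.181,.52])
from rig import get_image
for n in('top','scene'):
  d=get_image(n);lip(d)
  if n=='top':cv2.imwrite('pics/t4.png',d['img'][:,:,::-1])"
```

```text
clock 10.95 TCP L [0.1838 0.1806 0.4996] F [-0.2 -0.2  0.7] Floc [-0.6 -0.3  0.4] w -0.0 q [ 0.34 -0.48 -0.87  0.38 -0.35  0.32]
shift mm [-21.7   1.3 147. ] turn deg [-0.3 -0.5 -0.3]
lip top [(0.5432, 101), (0.5437, 106), (0.546, 105), (0.5467, 102)] tab 0.5403 88
lip top [(0.5432, 105), (0.5439, 116), (0.5462, 101), (0.5457, 103)] tab 0.5408 86
```

View pics/t4.png

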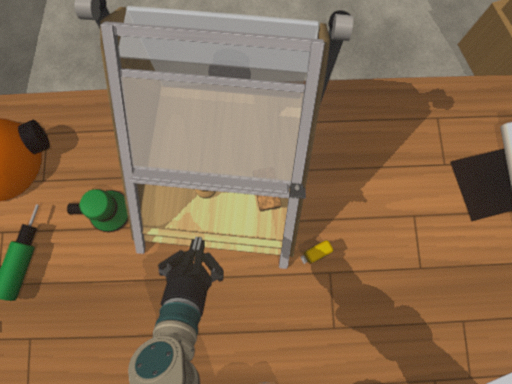

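The lip (rows 175–192) lines up with the tab at (297,190). The hand is clear, with its tip at (197,240), and the tape and sander haven't moved. Handing in.

```bash
python3 -c "
from rig import hand_in
print(hand_in())"
```

```text
the job is handed in; nothing more can be done
None
```

The window is pushed up so the lip is level with the marker tab to within about 1 mm by the cameras' depth readings. The hand is clear of everything, and the job was handed in at about 11 s; no verdict came back.

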